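# Shut the rivet box and push it back into line

### The arm

A 6-joint arm with a two-finger parallel gripper is mounted at the origin on the work surface. World frame = base frame: x ahead of the robot, y to its left, z up, the work surface at z = 0. Lengths are in mm, angles in degrees, forces in N, time in s.
With the tool pointing down it reaches from about 350 to 850 mm from the base axis. Payload 8.1 kg.
Tool frame: the origin (TCP) lies between the finger pads; the fingertips stand 11 mm ahead of it and the grasp point (between the pads) lies 8 mm behind it; z points along the fingers, y is the line along which they close (so a half turn about z gives the same grasp; the last joint's range is limited). The gripper opens to 85 mm and grips with 20 to 120 N. Pads are 22 mm wide; open, the fingers measure 114 mm over their backs; the gripper's body (76 mm by 85 mm) begins 54 mm behind the grasp point. The pads swing forward as they close: fully open they stand 13 mm farther back than shut.
Start: joints at [68.904, 7.471, 85.268, -0, 87.261, -4.893], TCP at [167.405, 576.178, 242.292] pointing down, gripper open.
Joint ranges: [-169.43, 169.43], [-51.17, 129.36], [1.28, 143.12], [-76.62, 256.62], [0, 156.53], [-152.29, 152.29]. Speed limits (degrees/s): [136.94, 136.94, 159.86, 180, 180, 180].

### API

Orientations are given as [roll, pitch, yaw] about the fixed x, y, z axes, in that order (R = Rz(yaw) Ry(pitch) Rx(roll)).
In Python, from bench import r, snapshot, get_calibration gives the robot as it stands.
- The arm moves only by the tool step_arm, never from a script. Its argument "rows" is a list of rows, each a list of 2 entries, a list of its own where there are three numbers: the shift along the tool's x, y, z in mm, then the turn about the tool's z in degrees. In form: [[[tx, ty, tz], yaw], ...]. A call has 1 to 12 rows; each row is the pose to reach, as a shift and turn from the pose commanded when the call began, along the tool's axes at that moment; what a row does not reach only later rows make up. A row lasts 1/10 s, in which the tool goes at most 50 mm and 8.59 degrees, less where a joint would pass 70% of its speed; a pose out of reach is approached as far as the arm can. A call with a gripper value outside its range is refused whole. "fingers" is the opening, from 0 (shut) to 1 (fully open), set as the call begins (left out, the last holds). The fingers move at their own pace and stop on an object; "squeeze" is the grip in N (left out, the last holds). Time passes only in rows, so rows that repeat a pose let the fingers close. It gives the time, the measured TCP pose, the force, the opening and the grip force at its end, in the units of the state.
- r.sense(): the state, without advancing time (a new reading comes with each control period).
- snapshot(name): name is "scene" or "side" or "wrist"; returns the picture (384x512x3 uint8, blue, green, red); there is no depth.
- get_calibration(name): a dict with "fovy" (degrees; the focal length in pixels is half the picture's height over the tangent of half this angle, whatever the lens; pixels are square), "cx", "cy" (the principal point, pixels), "eye" and "orientation" of the camera in the world. Camera axes: x right, y up, looking along -z (the intrinsics and any distortion apply to the point x, -y, -z); pixel columns grow to the right and rows downward; lengths in mm; the calibration is good to about 2 mm. A picture is of the moment at which its call begins: read the wrist's pose just before it. get_calibration takes no time and is no camera call; for the wrist camera it gives the pose at the moment of the call.
- r.hand_in(): hands the job in; it is judged then, once.
The state is a dict: "time": time; "joint_pos": joint angles; "qd": joint speeds; "joint_efforts": joint torques, N m; "tool_pos": TCP position; "tcp_rot": TCP orientation; "ft_force": force on the tool from outside, world axes, zero at the start; "wrist_torque": the same for the moment, N m; "finger_gap": finger opening in mm; "grip_force": force on a finger pad.
Only numpy, scipy, OpenCV 4.12 (cv2) and the standard library are available. Lean on these libraries where they do the work, as an engineer would, in place of code of your own. Each camera call takes 0.05 s, during which the arm holds its last target. There are 200 camera calls.

### The job

One olive rivet box stands out of line with its lid propped up. Push its lid down shut, then push the box along the bench until its back sits flat against the steel stop rail inside its empty red-painted outline, in line with the other two boxes. Only push with the fingers: never lift, tip or carry the box, do not disturb anything else on the bench, and finish clear of everything.

Things in the scene. Friction and masses are not known exactly. Their poses are not given: they have to be found in the camera images.
- rivet_box: Open olive steel rivet box, loose, 0.6 to 1.0 kg with its lid, 90 mm deep (its x) by 100 mm wide (its y) by 60 mm high with the lid shut; walls 4 mm thick, plain vertical outer faces up to 56 mm. Origin: centre of its underside. Its +x points to its back face (hinge side, towards the rail), its -x to its front face (towards the robot).
- lid (a joint): Angle of that box's lid in rad: 0 shut, grows as it opens, starts between 0.5 and 1.1. The lid is a flat 4 mm plate, 92 mm deep by 102 mm wide, hinged along the box's top back edge (hinge line parallel to the box's y, at x +45 mm and z +56 mm in the box frame); its free edge is at the box's front. A stiff hinge (about 0.12 N m) holds it wherever it is left; a few newtons at the free edge swing it down.
- lid_edge (a point): Middle of the free (front) edge of that lid, on its upper face, 91 mm from the hinge line.
- place: The empty painted red outline on the bench against the stop rail (flat paint, nothing to bump into), inside measure 126 mm wide, for the 100 mm wide box. Origin: on the bench exactly where the box's origin lies when its back is flat against the rail and it is centred in the outline. Axes are those of the box when home: +x square to the rail and towards it, +y along the rail.
- rail: Fixed dark steel stop rail, 20 mm thick (its x), 470 mm long (its y), 30 mm high. Origin: centre of its underside. The boxes stand against its -x face, 10 mm from the origin; the three outlines lie side by side along it 150 mm apart.
- box_b: Shut olive rivet box of the same size (90 x 100 x 60 mm), loose, 1.5 kg, standing in its own outline near the rail; leave alone. Origin: centre of its underside, axes as for the open box.
- box_c: Another shut olive rivet box like box_b; leave alone.
- cup: White porcelain mug, 76 mm across, 80 mm high, handle at its +y; origin: centre of its underside. Leave alone.
- hammer: Copper-faced hammer lying along its x, wooden handle to -x, about 300 mm long. Leave alone.
- washers: Stack of round aluminium washer plates, 84 mm across, 36 mm high; origin: centre of its underside. Leave alone.
- squeezer: Steel hand rivet squeezer lying flat, about 260 mm long along its x, 95 mm wide, 26 mm high, two red handles to its -x. Leave alone.
Not all that is in view belongs to the job. What is shaped like the rivet_box but orange is not meant.

How it is judged (in metres and radians):
On the way, in this order (a step that is already met when the one before it is completed fails the run):
1. the lid is pushed shut while the box is still out of line (value of joint lid below 0.06 rad and x of rivet_box in the frame of place below -0.03 m), for 0.2 s.
2. the shut box is pushed home against the rail (x of rivet_box in the frame of place between -0.006 and 0.006 m and y of rivet_box in the frame of place between -0.014 and 0.014 m and angle between the x axis of rivet_box and the x axis of place, either way round below 0.07 rad and value of joint lid below 0.06 rad), for 0.2 s.
At the end, for the whole second after the job is handed in: The box stands on the bench at rest with its lid shut (under 0.06 rad), its back within 6 mm of the rail, within 14 mm of the middle of its outline and square to the rail within 0.07 rad; everything else is within 20 mm of where it was (all of step 2 and linear speed of rivet_box below 0.02 m/s and height (world z) of rivet_box below 0.006 m and distance of each of box_b, box_c, cup, hammer, washers, squeezer from where it was at the start of the episode below 0.02 m); the robot touches nothing.
It fails at once if the rivet box is lifted or carried (height (world z) of rivet_box above 0.012 m).
It fails at once if the rivet box is tipped (angle between rivet_box's own z axis and vertical above 0.2 rad).
It fails at once if one of the other boxes or another thing on the bench is pushed more than 20 mm (distance of any of box_b, box_c, cup, hammer, washers, squeezer from where it was at the start of the episode above 0.02 m).
It also fails if it takes over 58 s, if anything falls off the work surface, if the arm or the gripper's body presses on something with over 40 N, if the wrist force passes 120 N, or if a joint passes its speed limit or range.

## Working session

There is one attempt and no reset: what is moved stays moved. The work goes in short steps, Python scripts to look and compute and a tool call to move; the robot and the scene stay as the last step left them, time stands still between calls to the robot, and variables do not carry over. Pictures are saved under pics/ and viewed, at most 10 in all, crops included, and the job is handed in when it is done.

Besides the shell and the picture viewer there is one more tool, called as name(argument=value, ...) on one line, values as JSON. step_arm: Moves the arm, as the interface text tells. Its arguments: {"type":"object","properties":{"rows":{"type":"array"},"fingers":{"type":"number"},"squeeze":{"type":"number"}},"required":["rows"]}

```bash
ls; mkdir -p pics; python3 - <<'E'
from bench import r,snapshot,get_calibration
import cv2
for n in ("scene","side"):
    im=snapshot(n); cv2.imwrite(f"pics/{n}0.png",im); print(n,get_calibration(n))
s=r.sense(); print(s["time"],s["tool_pos"],s["tcp_rot"],s["ft_force"],s["finger_gap"])
E
```

```text
pics
scene {'fovy': 54.701147106038555, 'cx': 259.89787333239616, 'cy': 190.6934583695025, 'eye': array([1265.4297731 ,  394.62132939,  612.88406438]), 'orientation': array([ 56.79894689,  -0.60761727, 116.67122949])}
side {'fovy': 56.37249280737575, 'cx': 255.6630257888127, 'cy': 191.97428336190984, 'eye': array([ 337.08418721, -904.32024335,  573.39116063]), 'orientation': array([ 61.18288989,  -1.4496004 , -11.70907907])}
0.1 [167.21887294 575.72486283 241.33156518] [-1.79903375e+02 -1.03564819e-02  1.63797675e+02] [-0.16721367  0.14862654  0.05083961] 85.6507156464279
```

View pics/scene0.png

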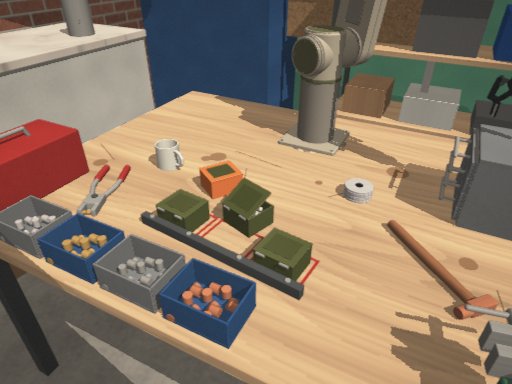

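View pics/side0.png

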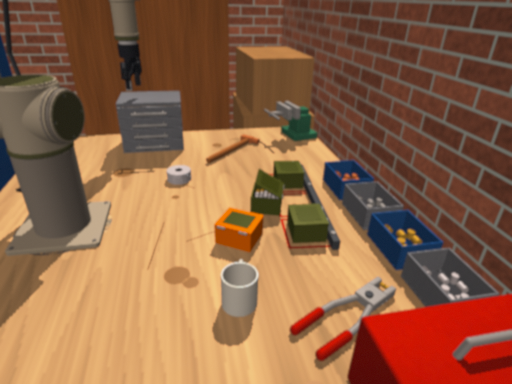

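The scene view shows the open box at about (247,210), its shut neighbours at (184,211) and (283,254), and the rail running from (145,217) to (298,287). In the side view the open box is at (267,193). I'll enlarge both to pick corners.

```bash
python3 - <<'E'
import cv2
a=cv2.imread("pics/scene0.png")[165:300,135:325]; cv2.imwrite("pics/sc.png",cv2.resize(a,None,fx=4.2,fy=4.2,interpolation=cv2.INTER_CUBIC))
a=cv2.imread("pics/side0.png")[150:255,205:345]; cv2.imwrite("pics/sd.png",cv2.resize(a,None,fx=5.6,fy=5.6,interpolation=cv2.INTER_CUBIC))
E
```

```text
(no output)
```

View pics/sc.png

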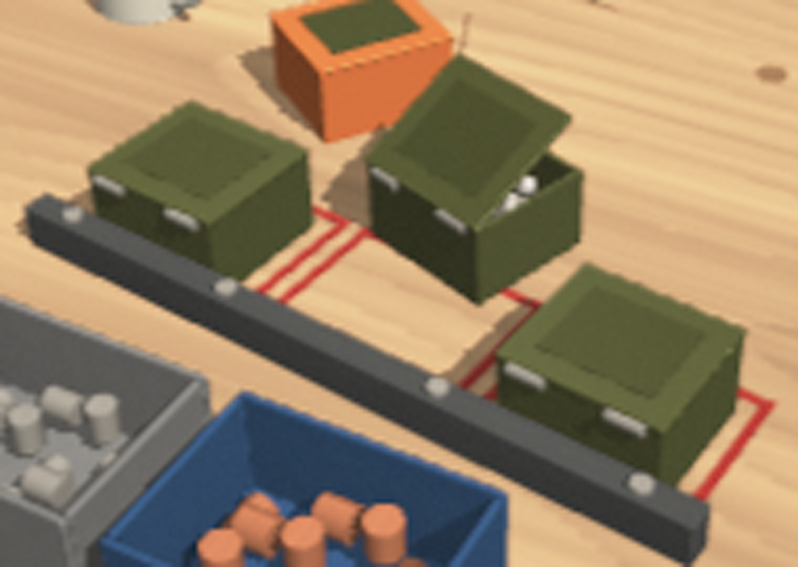

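View pics/sd.png

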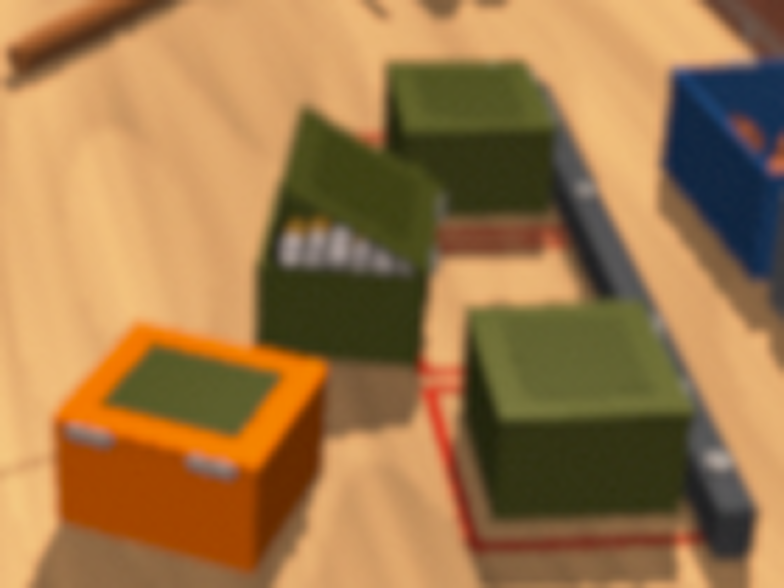

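The crops show the rail ends, all the shut box corners, the open box's bottom back corner at (480,302) in the crop, and the lid tip corners at (460,55) and (572,118). Next I cast these onto planes and check them against the known sizes.

```bash
cat > h.py <<'E'
import numpy as np
from scipy.spatial.transform import Rotation as R
from bench import get_calibration
def ray(n,u,v,c=None):
    c=c or get_calibration(n); f=192/np.tan(np.radians(c["fovy"]/2))
    d=R.from_euler("xyz",c["orientation"],degrees=True).as_matrix()@np.array([(u-c["cx"])/f,-(v-c["cy"])/f,-1])
    return np.array(c["eye"]),d
def pl(n,u,v,z,c=None):
    e,d=ray(n,u,v,c); return e+d*(z-e[2])/d[2]
def tri(a,b):
    (e1,d1),(e2,d2)=a,b
    t=np.linalg.lstsq(np.c_[d1,-d2],e2-e1,rcond=None)[0]; p,q=e1+t[0]*d1,e2+t[1]*d2
    return (p+q)/2,np.linalg.norm(p-q)
S=lambda u,v:("scene",(u+.5)/4.2-.5+135,(v+.5)/4.2-.5+165)
D=lambda u,v:("side",(u+.5)/5.6-.5+205,(v+.5)/5.6-.5+150)
E
python3 - <<'E'
from h import *
np.set_printoptions(precision=1,suppress=True)
for k,p,z in [("rail -x top end lo",S(47,195),30),("rail -x top hi",S(708,505),30),("rail +x top lo",S(27,215),30),("rail +x top hi",S(688,535),30),
 ("open bot back hiY",S(480,302),0),("open bot front hiY",S(581,242),0),("open bot back loY",S(372,210),0),("hinge hiY",S(478,228),56),("hinge loY",S(368,160),56),("front hiY top",S(583,172),56),
 ("side open bot front loY",D(262,345),0),("side open bot back loY",D(420,362),0),("side front top loY",D(260,265),56),("side hinge loY",D(432,265),56),
 ("box_b tops",S(90,172),60),("",S(192,101),60),("",S(307,155),60),("",S(208,222),60),
 ("box_c tops",S(497,357),60),("",S(590,264),60),("",S(745,331),60),("",S(661,431),60),
 ("side b top",D(470,312),60),("",D(640,302),60),("",D(690,412),60),("",D(495,418),60),
 ("red",S(348,228),0),("red",S(368,237),0),("red",S(268,297),0),("red",S(538,305),0),("red",S(470,383),0),("red outer",S(772,404),0)]:
    print(k,pl(*p,z)[:2])
print("tip loY",tri(ray(*S(460,54)),ray(*D(437,185))), "using other:",tri(ray(*S(460,54)),ray(*D(305,107))), tri(ray(*S(572,118)),ray(*D(305,107))))
E
```

```text
rail -x top end lo [ 693.2 -221.9]
rail -x top hi [743.3 239.5]
rail +x top lo [ 715.  -218.8]
rail +x top hi [765.6 237.8]
open bot back hiY [628.1  50.6]
open bot front hiY [546.9  80. ]
open bot back loY [579.2 -55.4]
hinge hiY [628.3  49.7]
hinge loY [598.9 -43.4]
front hiY top [548.8  80.4]
side open bot front loY [525.6  -2.4]
side open bot back loY [605.7 -33. ]
side front top loY [521.3 -12.9]
side hinge loY [610.4 -27.3]
box_b tops [ 692.4 -183. ]
 [ 599.5 -176.6]
 [616.5 -76.5]
 [700.2 -89.7]
box_c tops [725.3 112.8]
 [633.1 123.7]
 [646.5 220.9]
 [735.7 209.5]
side b top [614.4 -83.2]
 [702.6 -87.6]
 [ 690.1 -186.6]
 [ 599.1 -176.3]
red [602.7 -59. ]
red [604.8 -42.7]
red [683.  -65.4]
red [614.5  82.9]
red [692.9  78.7]
red outer [630.3 236.5]
tip loY (array([592.1,  -6.8, 116.7]), np.float64(59.43326305704818)) using other: (array([553.6,   4.9, 129.5]), np.float64(17.786266863526198)) (array([562.9,  77.6, 102.6]), np.float64(1.5755317422807649))
```

```bash
cat >> h.py <<'E'
np.set_printoptions(precision=1,suppress=True)
def move(x,y,z,yaw=None):
    from bench import r
    s=r.sense(); M=R.from_euler("xyz",s["tcp_rot"],degrees=True).as_matrix()
    print("t",s["time"],"at",s["tool_pos"],s["tcp_rot"],"F",s["ft_force"],"shift",M.T@(np.array([x,y,z])-s["tool_pos"]),
      "turn",None if yaw is None else s["tcp_rot"][2]-yaw)
E
python3 - <<'E'
from h import *
for d in [(287,187),(283,190),(290,183)]: print(tri(ray(*S(460,54)),ray(*D(*d))))
move(545,25,250,161)
E
```

```text
(array([532.6, -15.5, 103.6]), np.float64(3.655723874139984))
(array([530.5, -16.5, 102.4]), np.float64(3.216943889237768))
(array([534.5, -14.3, 105.1]), np.float64(3.3734066006152195))
t 0.1 at [167.2 575.7 241.3] [-179.9   -0.   163.8] F [-0.2  0.1  0.1] shift [-516.4 -423.5   -8. ] turn 2.797675139133929
```

step_arm(rows=[[[-46, -35, 0], 0], [[-90, -71, 0], 0], [[-135, -106, 0], 0], [[-179, -142, 0], 0], [[-224, -177, 0], 1], [[-268, -213, 0], 2], [[-313, -248, 0], 3], [[-357, -284, 0], 3], [[-402, -320, 0], 3], [[-446, -355, 0], 3], [[-490, -390, 0], 3], [[-530, -421, 0], 3]], fingers=0)

```text
time: 1.3
tool_pos: [514.8, 84.6, 242.0]
tcp_rot: [180.0, -0.0, 160.8]
ft_force: [1.3, 0.3, -0.5]
finger_gap: -0.0
grip_force: 0.0
```

step_arm(rows=[[[0, 0, 0], 0], [[0, 0, 0], 0], [[0, 0, 0], 0], [[0, 0, 0], 0]])

```text
time: 1.7
tool_pos: [513.6, 87.7, 242.2]
tcp_rot: [180.0, -0.0, 160.9]
ft_force: [-0.2, 0.2, -0.5]
finger_gap: -0.3
grip_force: 0.0
```

```bash
python3 - <<'E'
from h import *
from bench import snapshot
import cv2
print(get_calibration("wrist")); cv2.imwrite("pics/w1.png",snapshot("wrist"))
move(555,23,120,161)
E
```

```text
{'fovy': 68.16418456716438, 'cx': 257.3585503018636, 'cy': 189.65266835172935, 'eye': array([451. , 109.9, 374.3]), 'orientation': array([-15.2,   0.1,  70.8])}
t 1.75 at [513.6  87.8 242.3] [180.   -0.  160.9] F [-0.7  0.5 -0.3] shift [-60.3 -47.7 122.3] turn -0.08959392949790868
```

View pics/w1.png

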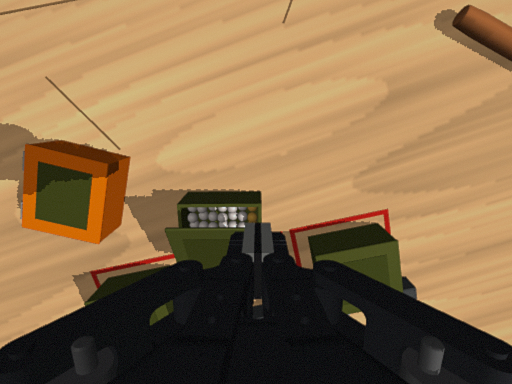

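The wrist view shows the box front's top corners at about (179,193) and (261,191), and the lid's free edge at row 228 starting at x=166. The box is parallel to the tool.

```bash
python3 - <<'E'
from h import *
c=get_calibration("wrist")
a,b=pl("wrist",178.5,192.5,56,c),pl("wrist",261.5,191,56,c); y=(b-a)[:2]
print(a,b,np.linalg.norm(y),"boxyaw",-np.degrees(np.arctan2(y[0],y[1])))
y/=np.linalg.norm(y); x=np.array([y[1],-y[0]]); m=(a+b)[:2]/2; print("centre",m+45*x,"hinge mid",m+90*x)
print("lid lo corner", pl("wrist",166,228,103,c), "red inner corners",pl("wrist",387,212,0,c),pl("wrist",293,231,0,c),pl("wrist",94,273,0,c))
E
```

```text
[506.   -6.8  56. ] [536.   85.2  56. ] 96.81741942257588 boxyaw -18.052609904724854
centre [563.7  25.3] hinge mid [606.5  11.3]
lid lo corner [528.6 -16.8 103. ] red inner corners [637.1 236.6   0. ] [621.5 104.1   0. ] [ 589.  -195.5    0. ]
```

step_arm(rows=[[[-40, -30, 20], 0], [[-60, -48, 50], 0], [[-60, -48, 90], 0], [[-60, -48, 115], 0], [[-60, -48, 122], 0], [[-60, -48, 128], 0], [[-60, -48, 134], 0], [[-60, -48, 140], 0], [[-60, -48, 146], 0], [[-60, -48, 152], 0], [[-60, -48, 158], 0], [[-60, -48, 158], 0]])

```text
time: 2.95
tool_pos: [554.4, 21.5, 83.2]
tcp_rot: [-180.0, -0.1, 160.8]
ft_force: [0.3, -0.5, -0.1]
finger_gap: -0.1
grip_force: 0.0
```

step_arm(rows=[[[0, 0, 3], 0], [[0, 0, 5], 0], [[0, 0, 7], 0], [[0, 0, 9], 0], [[0, 0, 9], 0]])

```text
time: 3.45
tool_pos: [555.0, 21.5, 75.0]
tcp_rot: [-180.0, -0.0, 160.8]
ft_force: [0.3, -0.2, 0.1]
finger_gap: -0.1
grip_force: 0.0
```

```bash
python3 - <<'E'
from h import *
from bench import snapshot
import cv2
a=snapshot("side"); b=snapshot("scene")
cv2.imwrite("pics/p2.png",np.hstack([cv2.resize(a[130:255,215:345],(390,375)),cv2.resize(b[155:280,185:315],(390,375))]))
E
```

```text
(no output)
```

View pics/p2.png

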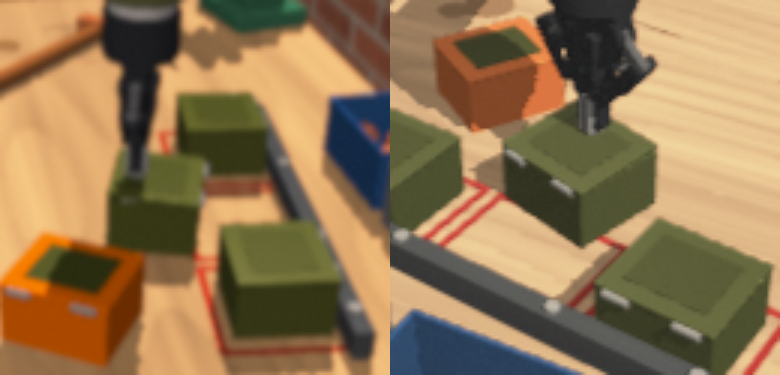

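Both views show the finger on the lid, which is nearly shut, and the box has not moved. I press on until there is a firm force.

step_arm(rows=[[[0, 0, 1], 0], [[0, 0, 2], 0], [[0, 0, 3], 0], [[0, 0, 4], 0], [[0, 0, 4], 0]])

```text
time: 4.05
tool_pos: [555.0, 21.5, 71.1]
tcp_rot: [-180.0, -0.0, 160.8]
ft_force: [-0.4, -0.7, -0.2]
finger_gap: -0.0
grip_force: 0.0
```

step_arm(rows=[[[0, 0, 0.5], 0], [[0, 0, 1], 0], [[0, 0, 1.5], 0], [[0, 0, 1.5], 0], [[0, 0, 1.5], 0]])

```text
time: 4.55
tool_pos: [555.2, 21.5, 70.9]
tcp_rot: [-180.0, 0.0, 160.8]
ft_force: [-5.8, 0.4, 11.4]
finger_gap: -0.1
grip_force: 5.4
```

The 11 N reaction with the tip at about z=60 means the lid is shut on its stop. I retreat up and back, then re-measure the box.

step_arm(rows=[[[0, 0, -10], 0], [[0, 0, -30], 0], [[0, 0, -60], 0], [[30, 0, -90], 0], [[70, 0, -90], 0], [[110, 0, -90], 0], [[140, 0, -90], 0], [[140, 0, -90], 0], [[140, 0, -90], 0]], fingers=0.55)

```text
time: 5.45
tool_pos: [423.0, 67.7, 160.5]
tcp_rot: [180.0, 0.1, 160.8]
ft_force: [1.0, -0.5, 0.6]
finger_gap: 46.7
grip_force: 0.0
```

```bash
python3 - <<'E'
from h import *
from bench import snapshot
import cv2
a=snapshot("side"); b=snapshot("scene")
cv2.imwrite("pics/side3.png",a);cv2.imwrite("pics/scene3.png",b)
cv2.imwrite("pics/p3.png",np.hstack([cv2.resize(a[160:260,240:320],(400,500),interpolation=cv2.INTER_CUBIC),cv2.resize(b[170:250,215:279],(400,500),interpolation=cv2.INTER_CUBIC)]))
move(470,52,100,161)
E
```

```text
t 5.55 at [423.8  67.4 160.4] [180.    0.1 160.8] F [-0.3 -0.1 -0.9] shift [-48.6   0.7  60.5] turn -0.21144653236424915
```

View pics/p3.png

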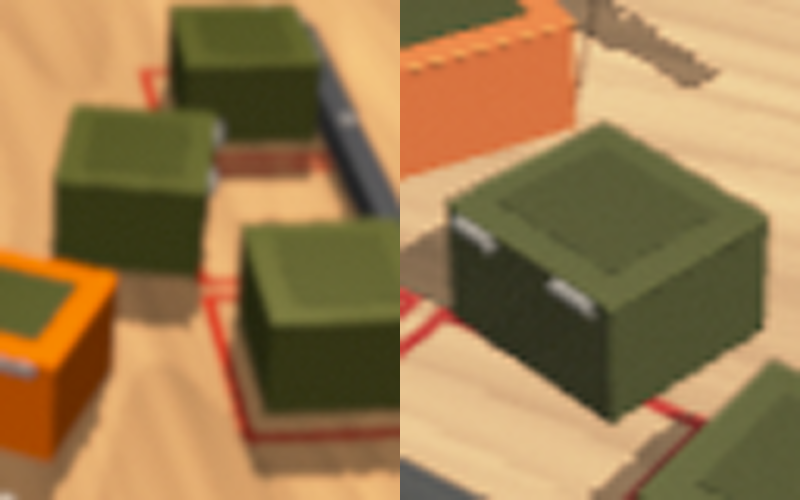

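The box is shut. Its top corners in the side panel are (77,107), (220,113), (208,193) and (53,182). In the scene panel they are (448,205), (604,122), (768,217) and (610,308).

```bash
cat >> h.py <<'E'
def quad(n,P,z,s,ox,oy,px=0):
    Q=np.array([pl(n,(u-px+.5)/s-.5+ox,(v+.5)/s-.5+oy,z)[:2] for u,v in P]) # order: lo-y back, lo-y front, hi-y front, hi-y back
    y=(Q[3]-Q[0]+Q[2]-Q[1])/2; x=(Q[0]-Q[1]+Q[3]-Q[2])/2
    print(n,"centre",Q.mean(0),"sizes",np.linalg.norm(x),np.linalg.norm(y),"yaw",np.degrees(np.arctan2(x[1],x[0])),-np.degrees(np.arctan2(y[0],y[1])))
E
python3 - <<'E'
from h import *
quad("scene",[(448,205),(604,122),(768,217),(610,308)],60,6.25,215,170,400)
quad("side",[(208,193),(53,182),(77,107),(220,113)],60,5,240,160)
for u,v in [(612,422),(763,328)]: print(pl("scene",(u-400)/6.25+215-.4,v/6.25+170-.4,0))
E
```

```text
scene centre [575.2  19.3] sizes 89.41096866334378 98.43579560012238 yaw -18.27461840009272 -18.572772531360712
side centre [578.5  19.5] sizes 90.08803105855743 100.15111612880884 yaw -15.767182770603023 -19.668361222567963
[630.6  50.8   0. ]
[546.6  79.    0. ]
```

```bash
python3 - <<'E'
from h import *
move(490,48.5,25,161.6); move(523.4,37.1,25,161.6)
E
```

```text
t 5.55 at [423.8  67.4 160.4] [180.    0.1 160.8] F [-0.3 -0.1 -0.9] shift [-68.5   3.9 135.5] turn -0.8114465323642435
t 5.55 at [423.8  67.4 160.4] [180.    0.1 160.8] F [-0.3 -0.1 -0.9] shift [-103.8    4.2  135.6] turn -0.8114465323642435
```

step_arm(rows=[[[-30, 2, 40], -1], [[-60, 4, 80], -1], [[-66, 4, 115], -1], [[-68, 4, 135], -1], [[-72, 4, 135], -1], [[-78, 4, 135], -1], [[-84, 4, 135], -1], [[-90, 4, 135], -1], [[-93, 4, 135], -1], [[-96, 4, 135], -1], [[-98, 4, 135], -1], [[-98, 4, 135], -1]])

```text
time: 6.75
tool_pos: [516.9, 39.1, 25.0]
tcp_rot: [180.0, 0.0, 161.8]
ft_force: [-0.7, -0.4, -0.8]
finger_gap: 47.2
grip_force: 0.0
```

step_arm(rows=[[[-4, 0, 0], 0], [[-8, 0, 0], 0], [[-13, 0, 0], -0.5], [[-18, 0.5, 0], -1], [[-23, 1, 0], -2], [[-28, 1.5, 0], -2.7], [[-33, 2, 0], -3.5], [[-38, 2.5, 0], -4.2], [[-43, 3, 0], -5], [[-48, 3.5, 0], -5.7], [[-53, 4, 0], -6.5], [[-53, 4, 0], -6.5]])

```text
time: 7.95
tool_pos: [567.6, 26.2, 24.1]
tcp_rot: [-180.0, -0.1, 168.3]
ft_force: [-1.7, -0.3, -0.9]
finger_gap: 46.8
grip_force: 0.0
```

```bash
python3 - <<'E'
from h import *
from bench import snapshot
import cv2
a=snapshot("side"); b=snapshot("scene")
cv2.imwrite("pics/p4.png",np.hstack([cv2.resize(a[160:260,250:330],(400,500),interpolation=cv2.INTER_CUBIC),cv2.resize(b[170:270,205:285],(400,500),interpolation=cv2.INTER_CUBIC)]))
move(618.3,19.5,25,173.8)
E
```

```text
t 8.05 at [567.7  26.3  24.2] [-180.    -0.1  168.3] F [-2.3  0.7 -0.7] shift [-50.9   3.6  -0.9] turn -5.521462447747865
```

View pics/p4.png

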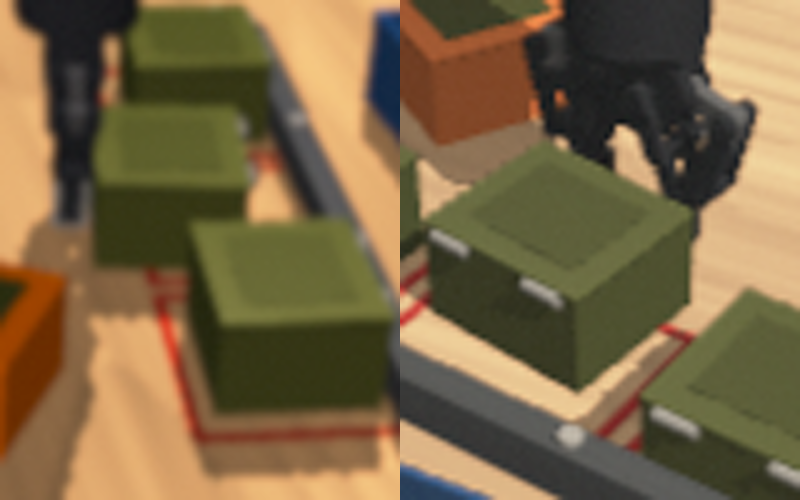

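The box is moving squarely with the fingers. Its top corners in the scene panel are (428,222), (550,148), (693,213) and (578,300). In the side panel they are (245,188), (95,178), (110,105) and (243,108).

```bash
python3 - <<'E'
from h import *
quad("scene",[(428,222),(550,148),(693,213),(578,300)],60,5,205,170,400)
quad("side",[(245,188),(95,178),(110,105),(243,108)],60,5,250,160)
E
```

```text
scene centre [625.9  16.3] sizes 87.2941569268548 95.4352779762107 yaw -12.835121385229435 -10.750067174539458
side centre [630.1  16.4] sizes 85.87233815515489 99.44516037909663 yaw -14.368347257529882 -18.073518597256633
```

step_arm(rows=[[[-5, 0.2, 0], -0.6], [[-10, 0.5, 0], -1.2], [[-15, 0.8, 0], -1.8], [[-20, 1.2, 0], -2.4], [[-25, 1.6, 0], -3], [[-30, 2, 0], -3.6], [[-34, 2.3, 0], -4.4], [[-38, 2.6, 0], -5.0], [[-41, 2.8, 0], -5.5], [[-44, 3, 0], -5.5], [[-44, 3, 0], -5.5]])

```text
time: 9.15
tool_pos: [612.6, 20.3, 25.1]
tcp_rot: [180.0, 0.0, 173.8]
ft_force: [-3.0, -0.7, -0.1]
finger_gap: 46.8
grip_force: 0.0
```

Now creep onto the rail, in tool axes, until the force rises.

step_arm(rows=[[[-1, 0, 0], 0], [[-2, 0, 0], 0], [[-3, 0, 0], 0], [[-4, 0, 0], 0], [[-4, 0, 0], 0]])

```text
time: 9.65
tool_pos: [614.0, 20.5, 24.3]
tcp_rot: [180.0, -0.2, 173.8]
ft_force: [-12.0, 3.4, 3.4]
finger_gap: 46.9
grip_force: 0.0
```

step_arm(rows=[[[-0.5, 0, 0], 0], [[-1, 0, 0], 0], [[-2, 0, 0], 0], [[-2, 0, 0], 0], [[-2, 0, 0], 0]])

```text
time: 10.15
tool_pos: [614.0, 20.7, 23.8]
tcp_rot: [180.0, -0.5, 173.8]
ft_force: [-23.1, 4.1, 10.9]
finger_gap: 47.1
grip_force: 0.0
```

```bash
python3 - <<'E'
from h import *
from bench import snapshot
import cv2
a=snapshot("side"); b=snapshot("scene")
cv2.imwrite("pics/p5.png",np.hstack([cv2.resize(a[160:260,250:330],(400,500),interpolation=cv2.INTER_CUBIC),cv2.resize(b[180:280,210:290],(400,500),interpolation=cv2.INTER_CUBIC)]))
move(560,26,25)
E
```

```text
t 10.25 at [614.   20.7  23.8] [180.   -0.5 173.8] F [-23.4   3.4  11.3] shift [54.2 -0.5 -0.7] turn None
```

View pics/p5.png

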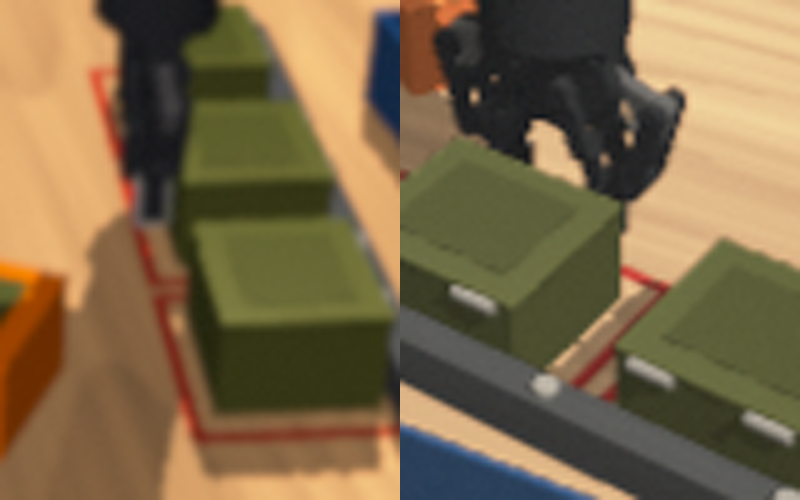

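The box is firmly against the rail at 23 N with no motion, and in line with its neighbours. I back off straight, rise, then check the centring.

step_arm(rows=[[[4, 0, 0], 0], [[10, 0, 0], 0], [[25, 0, 0], 0], [[45, 0, 0], 0], [[70, 0, -15], 0], [[90, 0, -55], 0], [[130, 0, -100], 0], [[170, 0, -140], 0], [[200, 0, -150], 0], [[200, 0, -150], 0], [[200, 0, -150], 0], [[200, 0, -150], 0]])

```text
time: 11.45
tool_pos: [419.8, 41.2, 174.6]
tcp_rot: [180.0, 0.1, 173.8]
ft_force: [0.3, -0.7, -0.6]
finger_gap: 46.8
grip_force: 0.0
```

```bash
python3 - <<'E'
from h import *
from bench import snapshot,r
import cv2
a=snapshot("side"); b=snapshot("scene"); cv2.imwrite("pics/scene6.png",b)
cv2.imwrite("pics/p6.png",np.hstack([cv2.resize(a[160:260,250:330],(320,400),interpolation=cv2.INTER_CUBIC),cv2.resize(b[180:280,170:290],(480,400),interpolation=cv2.INTER_CUBIC)]))
s=r.sense(); print(s["time"],s["tool_pos"],s["ft_force"])
E
```

```text
11.55 [419.2  41.2 173.6] [-0.1  0.5  0.2]
```

View pics/p6.png

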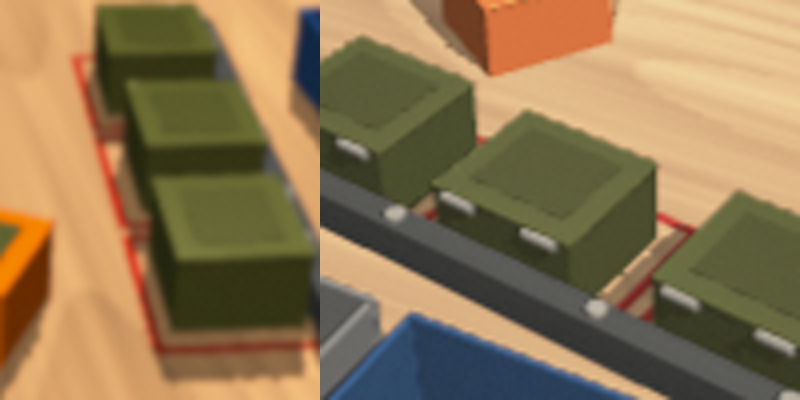

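The final view shows all three boxes in line. The target box's top corners in the scene panel are (433,184), (528,110), (657,165) and (570,248), with red visible on both sides.

```bash
python3 - <<'E'
from h import *
quad("scene",[(433,184),(528,110),(657,165),(570,248)],60,4,170,180,320)
quad("side",[(265,142),(146,148),(127,80),(237,82)],60,4,250,160)
f=lambda u,v,z:pl("scene",(u-320+.5)/4-.5+170,(v+.5)/4-.5+180,z)[:2]
ey=np.array([.108,.994]); P=np.array([674,13.5])
for k,u,v,z in [("b hi front",474,86,60),("own lo front",528,110,60),("own hi front",657,165,60),("c lo front",738,192,60),("own hi bot back",570,290,0),("red inner hi",688,235,0)]:
    p=f(u,v,z); print(k,p,"y'",(p-P)@ey, "x'",(p-P)@np.array([.994,-.108]))
E
```

```text
scene centre [672.3  13.3] sizes 90.37074372630128 100.72150309218607 yaw -6.002472798337399 -7.082224874427929
side centre [673.1  14.2] sizes 88.67806443041911 103.67077826466732 yaw -7.2445864133297535 -7.559565989667588
b hi front [614.5 -76.5] y' -95.91986810487988 x' -49.430471958604386
own lo front [621.1 -31.4] y' -50.35836644168726 x' -47.744331858677874
own hi front [633.7  67.5] y' 49.362038261776604 x' -45.91051547945439
c lo front [634.6 121.9] y' 103.5309734864169 x' -50.85775854247867
own hi bot back [697.5  41.9] y' 30.768303396419515 x' 20.306477750917352
red inner hi [619.7  82.4] y' 62.63251803503235 x' -61.408755514892775
```

Position, yaw and centring all agree within about 2 mm and 1°, so I hand in.

```bash
python3 -c "
from bench import r; print(r.hand_in())"
```

```text
the job is handed in; nothing more can be done
None
```

The job is handed in, with no verdict returned: the lid is shut and the box stands against the rail, within about 2 mm of centred and 1° of square by camera; the arm is clear and I saw nothing else disturbed.

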